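# Show the wrongly turned spindle to the inspection camera

### The job

One of the four spindles in this dry-assembled shelf gallery was turned to the wrong pattern: it has a single ball on a thin stem where the others have a full vase shape. Lift the cap rail off the spindles and lay it down on the bench clear of the shelf (do not drop it), then draw the wrong spindle up out of its hole and hold it up in the air to the inspection camera, head end up, its ball in the middle of the picture 150 mm straight in front of the lens, and the spindle square across the line of sight: leaning back from the camera just as far as the camera looks down, not sideways. Finish while holding it there, still in the gripper and steady; leave the other three spindles standing in their holes, and do not shift the camera or the other things on the bench.

Things in the scene. Friction and masses are not known exactly. Their poses are not given: they have to be found in the camera images.
- shelf: Shelf board 290 x 105 x 18 mm fixed on the bench (x -28 to +77 mm), with a bottom rail 250 x 30 mm along its front, top 40 mm up, four blind holes at y = -84, -28, 28, 84 mm. Origin: on the bench under the rail's middle; y along the rail, -x the front, towards the robot. A bench dog 32 mm high at each end. The bench is bare from the board to 150 mm before the origin, over the rail's length.
- cap_rail: Pale wooden bar 250 mm long (its y), 34 mm wide (x), 24 mm high, about 0.12 kg, lying loose on the spindles' heads, along the bottom rail and over it. A groove 22.5 mm wide and 9 mm deep in its underside takes the head blocks; its underside is 161 mm, its top 185 mm above the bench. It lifts straight up. Origin: middle of the underside; z up.
- cap_middle (a point): Centre of the cap rail's volume, 12 mm above its underside.
- ball_spindle: The wrong spindle, pale wood, 146 mm long, about 0.035 kg, loose in any of the four holes. From below: round tenon 12 mm thick, 16 mm long, in the hole; square foot block 20 x 20 x 22 mm; thin stem with one 27 mm ball, 76 mm; square head block 20 x 20 x 32 mm, its top 170 mm above the bench. Block faces parallel to the shelf's x and y. Origin: tenon tip, 24 mm above the bench; z up its axis.
- ball_centre (a point): Centre of the wrong spindle's ball, 78 mm above the tenon tip, 68 mm below the head's top. Axes as the spindle's.
- vase_spindle1: One of the three right spindles: same blocks, tenon and length as the wrong one, but turned as a full vase up to 22 mm thick with a small ring above it. Stands in another hole of the rail. Origin: tip of the tenon; z up its axis.
- vase_spindle2: One of the three right spindles: same blocks, tenon and length as the wrong one, but turned as a full vase up to 22 mm thick with a small ring above it. Stands in another hole of the rail. Origin: tip of the tenon; z up its axis.
- vase_spindle3: One of the three right spindles: same blocks, tenon and length as the wrong one, but turned as a full vase up to 22 mm thick with a small ring above it. Stands in another hole of the rail. Origin: tip of the tenon; z up its axis.
- camera_stand: Stand of the inspection camera: steel base plate 130 x 110 x 12 mm and an aluminium column 20 mm thick, 422 mm high, behind the camera; fixed to the bench. Origin: on the bench under the camera's tilt clamp (which is 330 mm up); the camera faces the stand's -x.
- lens_front (a point): Centre of the camera's lens front, in a black ring light 76 mm across. The camera is a dark box 44 x 44 x 62 mm with a barrel, clamped stiff, nose down by 0.35 to 0.65 rad. Camera axes: it looks along -x, slanting down; y is level, across the picture; z is the picture's upward direction.
- focus_point (a point): Point in empty air on the line of sight, 150 mm straight in front of the lens front, 195 to 260 mm above the bench. Axes as the camera's: it looks along -x; y level; z the picture's upward direction.
- mallet: Joiner's mallet lying beyond the shelf, head 75 x 130 x 56 mm, handle 215 mm long. Origin under the middle of handle and head. Leave alone.
- glue_bottle: White glue bottle, 58 mm across, 165 mm high, far side. Origin: centre of its underside. Leave alone.
- sanding_block: Cork sanding block 100 x 50 x 32 mm on the bench between shelf and camera. Origin: centre of its underside. Leave alone.
- try_square: Try square lying flat, wooden stock 100 mm, steel blade 145 mm, 16 mm thick, right front. Origin: near its middle, on the bench. Leave alone.
- chisel: Wood chisel 245 mm long, 29 mm thick, lying on the right. Origin: its middle, on the bench. Leave alone.
- spare_spindle: Spare spindle of the right vase pattern lying on the bench to the left of the shelf, along its x; origin under its middle. Not the one wanted; leave alone.
- pencil: Carpenter's pencil 168 mm long, 7 mm thick, lying on the shelf board behind the spindles. Origin: its middle, underside. Leave alone.
Things that resemble listed ones, but are neither listed nor needed, are in the scene too. Leave any blue or turquoise look-alike of the ball_spindle alone.

How it is judged:
By the outcome, as a careful person would: the job done as asked, in the order asked, and still so for the second after the job is handed in, while the arm keeps its last pose, push and grip.
It also fails if it takes over 48 s, if anything falls off the work surface, if the arm or the gripper's body presses on something with over 40 N, if the wrist force passes 120 N, or if a joint passes its speed limit or range.

### The arm

A 7-joint arm with a two-finger parallel gripper is mounted at the origin on the work surface. World frame = base frame: x ahead of the robot, y to its left, z up, the work surface at z = 0. Lengths are in m, angles in rad, forces in N, time in s.
With the tool pointing down it reaches from about 0.4 to 0.875 m from the base axis. Payload 19.3 kg.
Tool frame: the origin (TCP) lies on the centre line of the jaws, within the pads' length; the fingertips stand 14 mm ahead of it and the grasp point (between the pads) lies 5 mm behind it (bot.tip_extent is the distance from the TCP to the fingertips, in m); z points along the fingers, y is the line along which they close (so a half turn about z gives the same grasp; the last joint's range is limited). The gripper opens to 85 mm and grips with 20 to 120 N. Pads are 22 mm wide; open, the fingers measure 114 mm over their backs; the gripper's body (76 mm by 85 mm) begins 54 mm behind the grasp point. The pads swing forward as they close: fully open they stand 13 mm farther back than shut.
Start: joints at [1.18, 0.521, -0.036, 1.599, 0.021, 1.021, -0.113], TCP at [0.197, -0.593, 0.245] pointing down, gripper open.
Joint ranges: [-2.91, 2.91], [-0.3, 2.13], [-1.5, 1.42], [0.17, 2.43], [-1.26, 4.41], [0.16, 1.93], [-2.52, 2.52]. Speed limits (rad/s): [1.89, 1.89, 2.39, 2.39, 3.01, 3.01, 3.01].

### API

Orientations are given as [roll, pitch, yaw] about the fixed x, y, z axes, in that order (R = Rz(yaw) Ry(pitch) Rx(roll)).
In Python, from workcell import monitor, grab_frame, camera_model, bot gives the robot as it stands.
- The arm moves only by the tool move_arm, never from a script. Its argument "moves" is a list of rows, each a list of 4 numbers: the shift along the world's x, y, z in mm, then the turn about the world's z in rad. A call has 1 to 12 rows; each row is the pose to reach, as a shift and turn from the pose commanded when the call began; what a row does not reach only later rows make up. A row lasts 1/8 s, in which the tool goes at most 62.5 mm and 10.7 degrees, less where a joint would pass 70% of its speed; a pose out of reach is approached as far as the arm can. A call with a gripper value outside its range is refused whole. "gripper" is the opening, from 0 (shut) to 1 (fully open), set as the call begins (left out, the last holds). The fingers move at their own pace and stop on an object; "newtons" is the grip in N (left out, the last holds). Time passes only in rows, so rows that repeat a pose let the fingers close. It gives the time, the measured TCP pose, the force, the opening and the grip force at its end, in the units of the state.
- monitor.observe(): the state, without advancing time (a new reading comes with each control period).
- grab_frame(name): name is "side" or "top"; returns the picture (400x640x3 uint8, blue, green, red); there is no depth.
- camera_model(name): a dict with "vfov" (degrees; the focal length in pixels is half the picture's height over the tangent of half this angle, whatever the lens; pixels are square), "cx", "cy" (the principal point, pixels), "R" (3x3) and "t" (3): a world point X has camera coordinates R X + t. Camera axes: x right, y down, z forward; pixel columns grow to the right and rows downward; lengths in m; the calibration is good to about 2 mm. A picture is of the moment at which its call begins. camera_model takes no time and is no camera call.
- bot.job_done(): hands the job in; it is judged then, once.
The state is a dict: "clock": time; "qpos": joint angles; "qd": joint speeds; "joint_efforts": joint torques, N m; "position": TCP position; "tool_rot": TCP orientation; "force": force on the tool from outside, world axes, zero at the start; "moment": the same for the moment, N m; "grip_width": finger opening in m; "finger_force": force on a finger pad.
Only numpy, scipy, OpenCV 4.12 (cv2) and the standard library are available. Lean on these libraries where they do the work, as an engineer would, in place of code of your own. Each camera call takes 0.05 s, during which the arm holds its last target. There are 200 camera calls.

## Working session

There is one attempt and no reset: what is moved stays moved. The work goes in short steps, Python scripts to look and compute and a tool call to move; the robot and the scene stay as the last step left them, time stands still between calls to the robot, and variables do not carry over. Pictures are saved under pics/ and viewed, at most 10 in all, crops included, and the job is handed in when it is done.

Besides the shell and the picture viewer there is one more tool, called after "Request:" by a JSON object that holds its "op" and its "data". move_arm: Moves the arm, as the interface text tells. Its arguments: {"type":"object","properties":{"moves":{"type":"array","items":{"type":"array","items":{"type":"number"}}},"gripper":{"type":"number"},"newtons":{"type":"number"}},"required":["moves"]}

```bash
mkdir -p pics; python3 - <<'E'
from workcell import monitor, grab_frame, camera_model, bot
import cv2,numpy as np
for n in("side","top"):
    cv2.imwrite(f"pics/{n}0.png",grab_frame(n)); m=camera_model(n); print(n,m)
print(monitor.observe()); print([a for a in dir(bot) if a[0]!='_'])
E
```

```text
side {'vfov': 51.860557561580414, 'cx': 313.8233608346945, 'cy': 196.27641324645796, 'R': array([[-0.9996789 , -0.02192923, -0.01269678],
       [-0.00569661,  0.68272759, -0.7306508 ],
       [ 0.02469105, -0.73034386, -0.68263329]]), 't': array([0.59959553, 0.13163005, 1.33127873])}
top {'vfov': 53.66511815826286, 'cx': 315.84159188394676, 'cy': 196.20795370067904, 'R': array([[ 0.02869599, -0.99952432, -0.01129926],
       [-0.98572976, -0.02642056, -0.16624918],
       [ 0.16587156,  0.0159087 , -0.98601904]]), 't': array([0.0162111 , 0.63165286, 1.36968713])}
{'clock': 0.1, 'qpos': array([ 1.17976646,  0.52194826, -0.03635605,  1.59991975,  0.02119679,
        1.02111642, -0.1128058 ]), 'qd': array([-0.00133162, -0.00136432,  0.00146703,  0.00052095,  0.0016409 ,
       -0.00178678, -0.00081047]), 'joint_efforts': array([ 5.11451944e-03, -9.28478122e+01,  1.98419452e+00, -3.70526147e+01,
        1.80227176e-02,  5.45020681e-03,  1.81816672e-04]), 'position': array([ 0.1969944 , -0.59284895,  0.24479798]), 'tool_rot': array([-3.14058697e+00,  5.33221603e-05,  3.20835690e-01]), 'force': array([-0.27052779, -0.33326937,  0.15110291]), 'moment': array([-0.01727632,  0.00048374,  0.02025624]), 'finger_force': 0.0, 'grip_width': 0.08538411249663294}
['IKError', 'job_done', 'tip_extent']
```

View pics/side0.png

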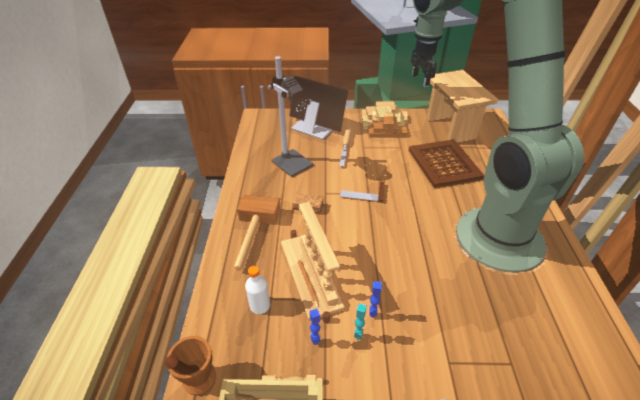

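View pics/top0.png

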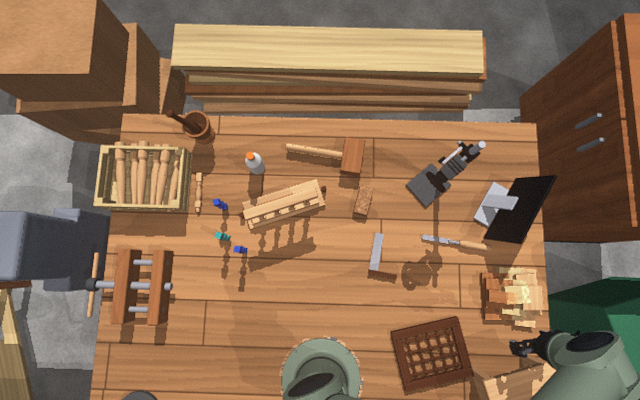

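```bash
cat > h.py <<'E'
import numpy as np,cv2
from workcell import monitor, grab_frame, camera_model, bot
def cam(n):
    m=camera_model(n); f=200/np.tan(np.radians(m["vfov"]/2)); return m["R"],m["t"],f,m["cx"],m["cy"]
def proj(n,X):
    R,t,f,cx,cy=cam(n); c=np.atleast_2d(X)@R.T+t; return np.c_[f*c[:,0]/c[:,2]+cx,f*c[:,1]/c[:,2]+cy]
def back(n,p,z):
    R,t,f,cx,cy=cam(n); p=np.atleast_2d(p); C=-R.T@t
    d=np.c_[(p[:,0]-cx)/f,(p[:,1]-cy)/f,np.ones(len(p))]@R
    return C+d*((z-C[2])/d[:,2])[:,None]
def tri(ps,pt):
    A=[];b=[]
    for n,p in(("side",ps),("top",pt)):
        R,t,f,cx,cy=cam(n)
        for k,(u,c) in enumerate(zip(p,(cx,cy))):
            r=R[k]*f-(u-c)*R[2]; A.append(r); b.append((u-c)*t[2]-f*t[k])
    x,res,_,_=np.linalg.lstsq(np.array(A),np.array(b),rcond=None); return x,res
def crop(im,x0,y0,x1,y1,s):
    return cv2.resize(im[y0:y1,x0:x1],None,fx=s,fy=s,interpolation=cv2.INTER_CUBIC)
E
python3 - <<'E'
from h import *
s=cv2.imread("pics/side0.png");t=cv2.imread("pics/top0.png")
a=crop(s,260,195,360,320,6); b=crop(t,230,170,340,250,4)   # a 600x750
cv2.imwrite("pics/c1.png",crop(s,270,195,350,315,5)) 
c=np.zeros((600,800,3),np.uint8); A=crop(t,230,170,390,240,5); B=crop(t,390,130,550,250,2)
B=crop(t,400,130,500,210,5)[:240]
x=crop(t,235,175,335,235,8); cv2.imwrite("pics/c2.png",x)
y=np.hstack([crop(t,395,130,495,210,4.0),crop(s,255,50,355,180,4.0)[:320]]) 
y=np.zeros((520,800,3),np.uint8); y[:320,:400]=crop(t,395,130,495,210,4); y[:,400:]=crop(s,255,50,355,180,4); cv2.imwrite("pics/c3.png",y)
for n in("side","top"):
    R,T,*_=cam(n); print(n,-R.T@T)
E
```

```text
side [0.56728218 0.89557244 1.0125637 ]
top [0.39498168 0.01110207 1.45573252]
```

View pics/c1.png

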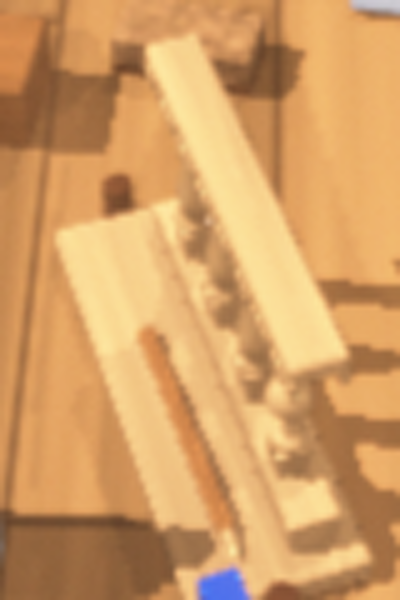

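View pics/c2.png

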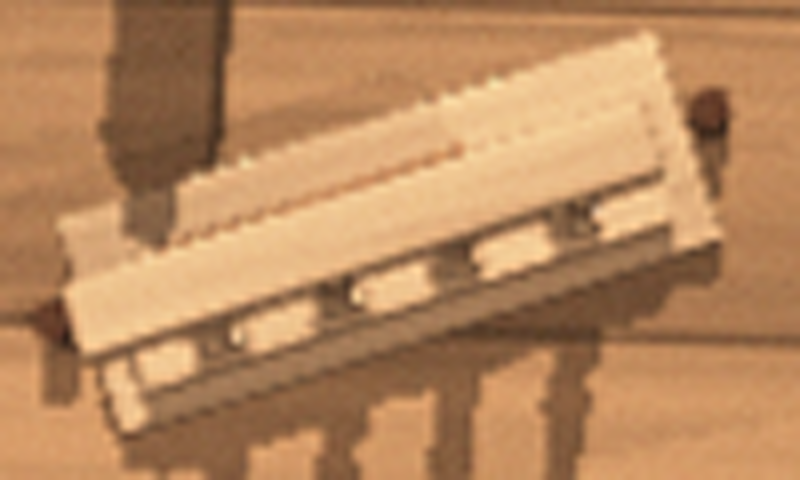

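View pics/c3.png

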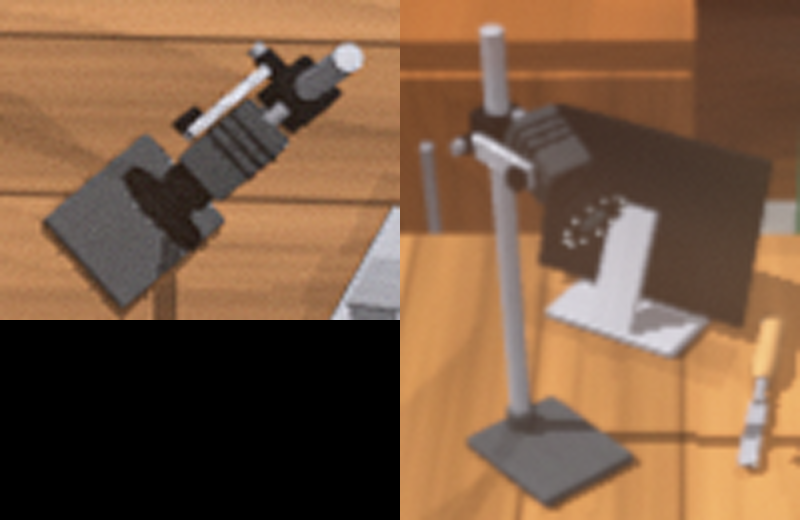

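```bash
cat > shelf.py <<'E'
from h import *
from scipy.optimize import least_squares
P=lambda u,v,s,x0,y0:[x0+(u+.5)/s-.5,y0+(v+.5)/s-.5]
T=lambda u,v:P(u,v,8,235,175); S=lambda u,v:P(u,v,5,270,195)
obs=[("top",(-.017,.125,.185),T(85,355)),("top",(.017,.125,.185),T(68,292)),("top",(-.017,-.125,.185),T(660,172)),
("top",(.077,-.145,.018),T(652,35)),("top",(-.028,-.145,.018),T(718,240)),("top",(-.028,.145,.018),T(128,432)),
("side",(.017,-.125,.185),S(148,48)),("side",(-.017,-.125,.185),S(195,35)),("side",(-.017,.125,.185),S(345,352)),("side",(.017,.125,.185),S(295,374)),
("side",(.077,-.145,.018),S(58,235)),("side",(-.028,.145,.018),S(370,555))]
def W(p,X):
    c,s=np.cos(p[2]),np.sin(p[2]); return np.array([p[0]+c*X[0]-s*X[1],p[1]+s*X[0]+c*X[1],X[2]])
def r(p): return np.concatenate([proj(n,W(p,X))[0]-q for n,X,q in obs])
sol=least_squares(r,[.55,.1,.31],loss="soft_l1")
if __name__=="__main__":
    print(sol.x); print(np.round(r(sol.x).reshape(-1,2),1))
    for x,y,z in[(0,0,.173),(-.09,0,.012)]: print(W(sol.x,(x,y,z)))
    t=cv2.imread("pics/top0.png");s=cv2.imread("pics/side0.png")
    im=np.zeros((600,800,3),np.uint8)
    a=crop(t,402,135,490,210,4.5); im[:a.shape[0],:a.shape[1]]=a
    b=crop(s,262,55,327,155,6);im[:b.shape[0],400:400+b.shape[1]]=b
    for k in range(0,800,100): cv2.line(im,(k,0),(k,6),(0,0,255),1)
    for k in range(0,600,100): cv2.line(im,(0,k),(6,k),(0,0,255),1);cv2.line(im,(400,k),(406,k),(0,0,255),1)
    cv2.imwrite("pics/c4.png",im)
E
python3 shelf.py
```

```text
[0.58385068 0.14830077 0.34121668]
[[-0.8  0.6]
 [-1.6 -1.4]
 [ 0.9 -0.1]
 [-0.5 -0.8]
 [-0.   0.2]
 [-1.9  0.5]
 [-0.9 -1.9]
 [ 0.9 -1.9]
 [ 1.5 -0.2]
 [-1.3 -1. ]
 [-0.7 -1.3]
 [ 1.   1.2]]
[0.58385068 0.14830077 0.173     ]
[0.49903934 0.11818372 0.012     ]
```

View pics/c4.png

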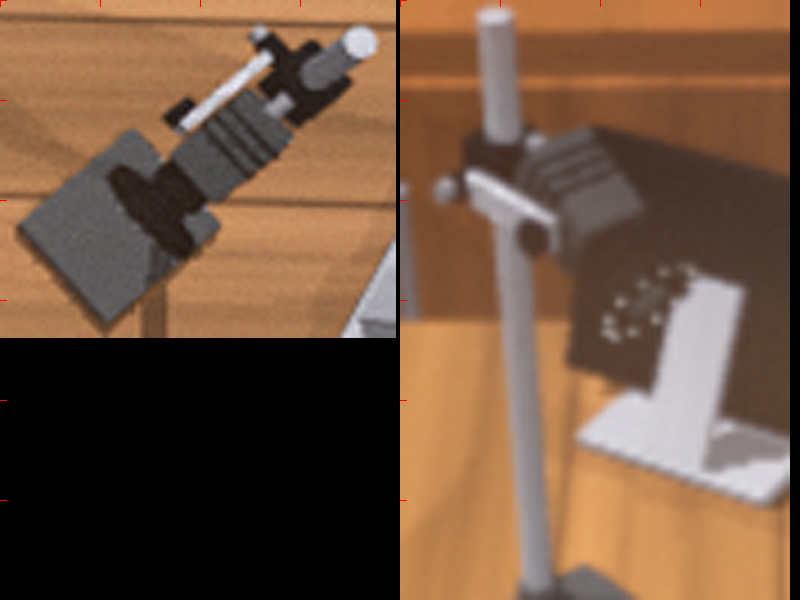

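```bash
cat > camfit.py <<'E'
from h import *
from scipy.optimize import least_squares
P=lambda u,v,s,x0,y0:[x0+(u+.5)/s-.5,y0+(v+.5)/s-.5]
T=lambda u,v:P(u,v,4.5,402,135); S=lambda u,v:P(u-400,v,6,262,55)
def axes(p):
    f,th=p[3],p[4]; X=np.array([np.cos(f),np.sin(f),0]);Y=np.array([-np.sin(f),np.cos(f),0]);Z=np.array([0,0,1.])
    return np.c_[np.cos(th)*X+np.sin(th)*Z, Y, -np.sin(th)*X+np.cos(th)*Z]
def pt(p,c): return p[:3]+axes(p)@np.array(c)
def r(p):
    b=p[5]; o=[("top",(0,.038,0),T(110,168)),("top",(0,-.038,0),T(190,253)),("top",(0,0,0),T(150,211)),("side",(0,0,0),S(650,300)),
    ("top",(b+.062,.022,.022),T(240,90)),("top",(b+.062,-.022,.022),T(294,132)),("top",(b,.022,.022),T(168,150)),("top",(b,-.022,.022),T(220,202)),
    ("side",(b+.062,.022,.022),S(540,152)),("side",(b+.062,-.022,.022),S(602,127)),("side",(b,-.022,.022),S(643,206)),("side",(b,.022,.022),S(578,242))]
    e=[proj(n,pt(p,c))[0]-q for n,c,q in o]
    q=back("top",[T(18,228),T(132,130),T(105,325),T(218,228)],.012); u=(q[1]-q[0]+q[3]-q[2])
    return np.concatenate(e+[[(np.arctan2(u[1],u[0])-p[3])*40]])
if __name__=="__main__":
    x0,res=tri(S(650,300),T(150,211)); print(x0,res)
    q=back("top",[T(18,228),T(132,130),T(105,325),T(218,228)],.012);print(q,np.linalg.norm(q[1]-q[0]),np.linalg.norm(q[2]-q[0]))
    e=back("top",[T(110,168),T(190,253)],x0[2]);d=e[0]-e[1];print("ring",np.linalg.norm(d),np.arctan2(-d[0],d[1]))
    s=least_squares(r,[*x0,-.86,.5,.02],loss="soft_l1"); p=s.x; print(p); print(np.round(r(p)[:-1].reshape(-1,2),1),r(p)[-1]/40)
    print("focus",pt(p,(-.15,0,0)), "std",np.sqrt(np.diag(np.linalg.inv(s.jac.T@s.jac))))
E
python3 camfit.py
```

```text
[ 0.64132161 -0.32404787  0.2949767 ] [2.56157936]
[[ 0.68789496 -0.29745881  0.012     ]
 [ 0.77350035 -0.39275151  0.012     ]
 [ 0.60901143 -0.36758287  0.012     ]
 [ 0.69224414 -0.46170237  0.012     ]] 0.12809754985939006 0.10554617520155164
ring 0.07635659712479403 -0.8275867569664397
[ 0.64429467 -0.32490099  0.29332749 -0.83637778  0.54105246  0.0383296 ]
[[ 0.2  0.3]
 [-0.1  0.3]
 [ 0.   0.1]
 [-1.6  0.1]
 [ 1.  -0.5]
 [-0.2  1.6]
 [ 0.   0.6]
 [-1.1  0.3]
 [-3.4 -0.3]
 [-3.4 -0.3]
 [ 0.1  0.9]
 [ 0.7 -0.7]] -0.006386727834542083
focus [ 0.55812936 -0.22946994  0.21607172] std [0.00173102 0.00212545 0.00409081 0.02089574 0.06525731 0.0025709 ]
```

```bash
cat > cam2.py <<'E'
from camfit import *
im=cv2.imread("pics/side0.png").astype(float).min(2)
loc=[]
for v in range(92,116):
    for u in range(292,312):
        w=im[v-1:v+2,u-1:u+2]
        if im[v,u]==w.max() and im[v,u]>w.min()+25 and im[v,u]>70:
            ww=np.clip(w-w.min(),0,None); g=np.mgrid[-1:2,-1:2]; loc.append((u+(ww*g[1]).sum()/ww.sum(),v+(ww*g[0]).sum()/ww.sum(),im[v,u]))
loc=np.array(loc); print(np.round(loc,1))
print("knob",tri(S(532,237),T(180,115)))
E
python3 cam2.py
```

```text
[[305.4  99.9  92. ]
 [302.1 102.1  99. ]
 [298.3 104.9 122. ]
 [296.3 108.2 124. ]
 [304.3 107.8 119. ]
 [296.4 110.  129. ]
 [300.3 109.8 112. ]]
knob (array([ 0.70295573, -0.33622429,  0.32648842]), array([0.31017497]))
```

Request:
{"op": "move_arm", "data": {"moves": [[60,60,20,0],[110,120,40,0],[150,180,40,0],[190,240,40,0],[230,300,40,0],[260,360,40,0],[290,420,40,0],[310,480,40,0],[330,540,40,0],[350,600,40,0],[370,660,40,0],[387,741,40,0]], "gripper": 1, "newtons": 40}}

```text
clock: 1.6
position: [0.5572, 0.0522, 0.2851]
tool_rot: [3.142, 0.0, 0.32]
force: [1.5, -0.1, 0.4]
grip_width: 0.0852
finger_force: 0.0
```

```bash
cat >> cam2.py <<'E'
D=loc[:,:2]; a=np.linspace(0,2*np.pi,720)
def led(p,rho):
    c=proj("side",[pt(p,(0,rho*np.cos(k),rho*np.sin(k))) for k in a]); d=D[:,None]-c[None]; i=np.argmin((d**2).sum(2),1); return d[range(len(D)),i].ravel()
keep=[i for i in range(12) if i not in(3,8,9)]
def r2(q):
    p=q[:6]; e=r(p); return np.concatenate([e[:-1].reshape(-1,2)[keep].ravel(),e[-1:],2*led(p,q[6])])
for th0 in(.4,.5,.6):
    s=least_squares(r2,[.644,-.325,.293,-.836,th0,.038,.03],loss="soft_l1",diff_step=1e-4); p=s.x
    print(np.round(p,4),s.cost,"focus",pt(p,(-.15,0,0)))
    print("knob in cam",axes(p).T@(np.array([.703,-.336,.3265])-p[:3]))
for th in(.4,.45,.5,.55,.6,.65):
    s=least_squares(lambda q:r2(np.r_[q[:4],th,q[4:]]),[.644,-.325,.293,-.836,.038,.03],loss="soft_l1",diff_step=1e-4); print(th,round(s.cost,2),np.round(s.x,4))
print(np.round(led(p,p[6]).reshape(-1,2),2))
E
python3 cam2.py|tail -n +9
```

```text
[ 0.6431 -0.3244  0.2913 -0.8237  0.4503  0.0392  0.0248] 4.7288454348076705 focus [ 0.55134022 -0.22529312  0.22598185]
knob in cam [0.05965635 0.03603805 0.01029932]Traceback (most recent call last):
  File "cam2.py", line 18, in <module>
    s=least_squares(r2,[.644,-.325,.293,-.836,th0,.038,.03],loss="soft_l1",diff_step=1e-4); p=s.x
    return func(*args, **kwargs)
    result = trf(vector_fun.fun, vector_fun.jac, x0, f0, J0, lb, ub, ftol, xtol,
                 gtol, max_nfev, x_scale, loss_function, tr_solver,
                 tr_options.copy(), verbose, callback=callback_wrapped)
    return trf_no_bounds(
        fun, jac, x0, f0, J0, ftol, xtol, gtol, max_nfev, x_scale,
        loss_function, tr_solver, tr_options, verbose, callback=callback)
    J = jac(x)
    self._update_jac()
    ~~~~~~~~~~~~~~~~^^
    self.J = self.jac_wrapped(xp_copy(self.x), f0=self.f)
             ~~~~~~~~~~~~~~~~^^^^^^^^^^^^^^^^^^^^^^^^^^^^
    J, dct = approx_derivative(
             ~~~~~~~~~~~~~~~~~^
        self.fun,
        ^^^^^^^^^
    ...<2 lines>...
        **self.finite_diff_options,
       
[... 605 characters left out ...]
~~~^^^
    return self.f(x, *self.args, **self.kwargs)
           ~~~~~~^^^^^^^^^^^^^^^^^^^^^^^^^^^^^^
  File "cam2.py", line 16, in r2
    p=q[:6]; e=r(p); return np.concatenate([e[:-1].reshape(-1,2)[keep].ravel(),e[-1:],2*led(p,q[6])])
               ~^^^
  File "camfit.py", line 13, in r
    e=[proj(n,pt(p,c))[0]-q for n,c,q in o]
       ~~~~^^^^^^^^^^^
  File "h.py", line 6, in proj
    R,t,f,cx,cy=cam(n); c=np.atleast_2d(X)@R.T+t; return np.c_[f*c[:,0]/c[:,2]+cx,f*c[:,1]/c[:,2]+cy]
                ~~~^^^
  File "h.py", line 4, in cam
    m=camera_model(n); f=200/np.tan(np.radians(m["vfov"]/2)); return m["R"],m["t"],f,m["cx"],m["cy"]
ValueError: time passes only in moves, steps and waits
```

Request:
{"op": "move_arm", "data": {"moves": [[27,60,0,0],[27,96,-40,0.02],[27,96,-80,0.02],[27,96,-80,0.02]]}}

```text
clock: 2.1
position: [0.5824, 0.1461, 0.2028]
tool_rot: [-3.141, 0.005, 0.341]
force: [-0.1, -0.2, 1.4]
grip_width: 0.0853
finger_force: 0.0
```

Request:
{"op": "move_arm", "data": {"moves": [[0,0,5,-0.18],[0,0,5,-0.36],[0,0,5,-0.54],[0,0,5,-0.72],[0,0,5,-0.9],[0,0,5,-1.08],[0,0,5,-1.26],[0,0,5,-1.44],[0,0,5,-1.571],[0,0,5,-1.571]]}}

```text
clock: 3.35
position: [0.5839, 0.1463, 0.2114]
tool_rot: [3.141, 0.004, -1.218]
force: [-0.6, 0.2, -1.6]
grip_width: 0.0857
finger_force: 0.0
```

```bash
python3 - <<'E'
from workcell import *
import pickle
pickle.dump({n:camera_model(n) for n in("side","top")},open("cams.pkl","wb"))
print(monitor.observe()["qpos"])
E
sed -i 's/^def cam(n):/import pickle\nMODELS=pickle.load(open("cams.pkl","rb"))\ndef cam(n):/; s/m=camera_model(n);/m=MODELS[n];/' h.py
python3 cam2.py|tail -n +9
```

```text
[-0.93744086  0.73931421  0.96923556  1.72852521 -0.6957136   1.05849165
 -2.51484913]
[ 0.6431 -0.3244  0.2913 -0.8237  0.4503  0.0392  0.0248] 4.7288454348076705 focus [ 0.55134022 -0.22529312  0.22598185]
knob in cam [0.05965635 0.03603805 0.01029932]
[ 0.6431 -0.3244  0.2912 -0.8238  0.4503  0.0393  0.0248] 4.728354082365106 focus [ 0.55134777 -0.22529236  0.22595183]
knob in cam [0.05966308 0.03604542 0.01032625]
[ 0.6432 -0.3244  0.2912 -0.8239  0.4497  0.0392  0.0247] 4.737468757475291 focus [ 0.5514275  -0.22530947  0.22598928]
knob in cam [0.05957537 0.03602845 0.01044682]
0.4 5.21 [ 0.6434 -0.3245  0.2911 -0.8267  0.038   0.0239]
0.45 4.75 [ 0.6433 -0.3245  0.2911 -0.8243  0.0391  0.0247]
0.5 5.24 [ 0.6431 -0.3244  0.2913 -0.8226  0.0403  0.0256]
0.55 6.47 [ 0.6433 -0.3246  0.2911 -0.8215  0.0415  0.0275]
0.6 7.74 [ 0.6442 -0.3252  0.2897 -0.8214  0.0426  0.0321]
0.65 8.77 [ 0.6452 -0.326   0.2882 -0.82    0.0438  0.0382]
[[-0.07 -0.23]
 [ 0.24  0.33]
 [-0.01 -0.02]
 [ 0.05  0.02]
 [ 0.38  0.44]
 [ 0.11 -0.08]
 [ 0.    0.01]]
```

Request:
{"op": "move_arm", "data": {"moves": [[0,0,5,0.18],[0,0,5,0.36],[0,0,5,0.54],[0,0,5,0.72],[0,0,5,0.9],[0,0,5,1.08],[0,0,5,1.26],[0,0,5,1.44],[0,0,5,1.62],[0,0,5,1.8],[0,0,5,1.98],[0,0,5,2.16]]}}

```text
clock: 4.85
position: [0.5838, 0.1456, 0.2161]
tool_rot: [3.137, -0.002, 0.951]
force: [0.7, -1.5, -0.2]
grip_width: 0.0851
finger_force: 0.0
```

Request:
{"op": "move_arm", "data": {"moves": [[0,0,0,0.18],[0,0,0,0.36],[0,0,0,0.54],[0,0,0,0.72],[0,0,0,0.9],[0,0,0,0.98],[0,0,0,0.98]]}}

```text
clock: 5.72
position: [0.5838, 0.1452, 0.2158]
tool_rot: [3.135, 0.0, 1.924]
force: [-0.2, -0.3, 0.0]
grip_width: 0.0854
finger_force: 0.0
```

```bash
python3 - <<'E'
from h import *
o=monitor.observe();print(o["qpos"],o["position"],o["tool_rot"])
t=grab_frame("top");s=grab_frame("side"); cv2.imwrite("pics/t1.png",t);cv2.imwrite("pics/s1.png",s)
E
```

```text
[-0.43750442  0.51719993  0.13650419  1.70617537 -0.0847481   0.91740002
  0.08571422] [0.58381582 0.14524307 0.21584842] [3.13505333e+00 2.98215385e-04 1.92402968e+00]
```

Request:
{"op": "move_arm", "data": {"moves": [[0,3,-15,-0.012],[0,3,-30,-0.012],[0,3,-38,-0.012],[0,3,-38,-0.012]]}}

```text
clock: 6.32
position: [0.5828, 0.1485, 0.1751]
tool_rot: [3.139, 0.001, 1.914]
force: [0.2, 0.0, 0.6]
grip_width: 0.085
finger_force: 0.0
```

Request:
{"op": "move_arm", "data": {"moves": [[0,0,0,0],[0,0,0,0],[0,0,0,0],[0,0,0,0],[0,0,0,0],[0,0,0,0]], "gripper": 0, "newtons": 30}}

```text
clock: 7.08
position: [0.5835, 0.1488, 0.1765]
tool_rot: [3.136, 0.001, 1.914]
force: [0.1, 0.1, 6.7]
grip_width: 0.0333
finger_force: 30.5
```

Request:
{"op": "move_arm", "data": {"moves": [[0,0,12,0],[0,0,30,0],[0,0,42,0],[-20,-7,44,0],[-50,-18,44,0],[-80,-28,44,0],[-87,-31,44,0],[-87,-31,0,0],[-87,-31,-50,0],[-87,-31,-100,0],[-87,-31,-140,0],[-87,-31,-150,0]]}}

```text
clock: 8.57
position: [0.4957, 0.1175, 0.0244]
tool_rot: [3.14, 0.001, 1.914]
force: [0.1, 0.1, -0.1]
grip_width: 0.0336
finger_force: 30.2
```

```bash
python3 - <<'E'
from h import *
t=grab_frame("top");s=grab_frame("side"); cv2.imwrite("pics/t2.png",t);cv2.imwrite("pics/s2.png",s)
im=np.zeros((600,800,3),np.uint8)
a=crop(t,235,170,335,245,4); im[:300,:400]=a
b=crop(s,265,190,365,320,4); im[:520,400:]=b; cv2.imwrite("pics/c5.png",im)
E
```

```text
(no output)
```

View pics/c5.png

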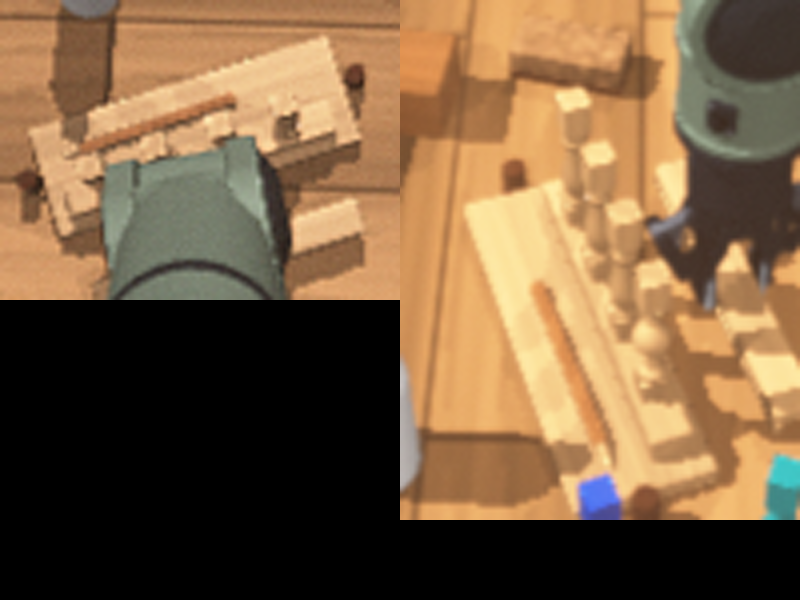

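Request:
{"op": "move_arm", "data": {"moves": [[0,0,-4,0],[0,0,-8,0],[0,0,-10,0],[0,0,-10,0]]}}

```text
clock: 9.18
position: [0.4962, 0.1177, 0.0162]
tool_rot: [3.137, 0.001, 1.914]
force: [0.3, -0.3, -0.5]
grip_width: 0.0334
finger_force: 30.2
```

```bash
python3 - <<'E'
from shelf import *
p=sol.x
for y,(u,v) in zip((-.084,-.028,.028,.084),((574,98),(600,153),(625,210),(655,272))):
    q=[265+(u-400+.5)/4-.5,190+(v+.5)/4-.5]; print(y,W(p,(0,y,.17)),back("side",q,.17))
E
```

```text
-0.084 [0.61195992 0.06914352 0.17      ] [[0.61245989 0.06922751 0.17      ]]
-0.028 [0.59322043 0.12191502 0.17      ] [[0.59272053 0.12240378 0.17      ]]
0.028 [0.57448093 0.17468652 0.17      ] [[0.57490876 0.17391245 0.17      ]]
0.084 [0.55574143 0.22745802 0.17      ] [[0.55502308 0.22615128 0.17      ]]
```

Request:
{"op": "move_arm", "data": {"moves": [[0,0,-2,0],[0,0,-2,0]]}}

```text
clock: 9.43
position: [0.4965, 0.1177, 0.015]
tool_rot: [3.136, 0.001, 1.913]
force: [-4.6, -0.6, 22.7]
grip_width: 0.0336
finger_force: 33.8
```

Request:
{"op": "move_arm", "data": {"moves": [[0,0,0,0],[0,0,0,0],[0,0,0,0],[0,0,0,0]], "gripper": 1}}

```text
clock: 9.93
position: [0.4961, 0.1176, 0.014]
tool_rot: [3.137, 0.001, 1.914]
force: [0.1, -0.2, -0.1]
grip_width: 0.0856
finger_force: 0.0
```

Request:
{"op": "move_arm", "data": {"moves": [[0,0,50,0],[0,0,110,0],[0,0,170,0],[0,0,225,-0.1],[20,36,225,-0.28],[40,73,225,-0.46],[59,109,225,-0.64],[59,109,225,-0.82],[59,109,225,-1.0],[59,109,225,-1.18],[59,109,225,-1.36],[59,109,225,-1.54]], "gripper": 0.5}}

```text
clock: 11.42
position: [0.555, 0.2267, 0.239]
tool_rot: [3.137, 0.001, 0.368]
force: [-0.5, 0.6, 0.1]
grip_width: 0.0427
finger_force: 0.0
```

```bash
python3 - <<'E'
from shelf import *
p=sol.x; c,s=np.cos(p[2]),np.sin(p[2])
inv=lambda X:((X[0]-p[0])*c+(X[1]-p[1])*s, -(X[0]-p[0])*s+(X[1]-p[1])*c)
for n,q,z in(("side",(315,343),0),("side",(360,338),0),("side",(375,316),0),("side",(259,309),0),("top",T(50,322),.032),("top",T(710,108),.032)): print(n,q,np.round(inv(back(n,q,z)[0]),3))
o=monitor.observe();print(o["qpos"],o["position"],o["tool_rot"],o["grip_width"])
E
```

```text
side (315, 343) [0.08 0.21]
side (360, 338) [-0.037  0.235]
side (375, 316) [-0.101  0.188]
side (259, 309) [0.196 0.065]
top [240.8125, 214.8125] [0.029 0.156]
top [323.3125, 188.0625] [ 0.03 -0.16]
[-0.84423976  0.54129935  0.52494141  1.69603649 -0.30863091  0.98971632
 -1.41295013] [0.55500913 0.22665456 0.23896142] [3.13709754e+00 1.34005575e-03 3.67734403e-01] 0.04272436740269724
```

Request:
{"op": "move_arm", "data": {"moves": [[1,0,-10,-0.027],[1,0,-40,-0.027],[1,0,-70,-0.027],[1,0,-86,-0.027],[1,0,-86,-0.027]]}}

```text
clock: 12.05
position: [0.5558, 0.2263, 0.1522]
tool_rot: [3.137, 0.003, 0.348]
force: [0.9, -0.5, 0.8]
grip_width: 0.0427
finger_force: 0.0
```

Request:
{"op": "move_arm", "data": {"moves": [[0,0,0,0],[0,0,0,0],[0,0,0,0],[0,0,0,0]], "gripper": 0, "newtons": 25}}

```text
clock: 12.55
position: [0.5567, 0.2268, 0.154]
tool_rot: [3.137, -0.001, 0.347]
force: [-0.2, 0.0, 7.8]
grip_width: 0.0197
finger_force: 28.8
```

Request:
{"op": "move_arm", "data": {"moves": [[0,0,12,0],[0,0,40,0],[0,0,75,0],[-30,18,80,0],[-62,36,80,0],[-62,36,60,-0.006],[-62,36,20,-0.006],[-62,36,-8,-0.006],[-62,36,-14,-0.006],[-62,36,-14,-0.006]]}}

```text
clock: 13.8
position: [0.4945, 0.2627, 0.1399]
tool_rot: [3.137, 0.001, 0.34]
force: [-0.1, -0.0, 0.4]
grip_width: 0.0199
finger_force: 27.7
```

```bash
python3 - <<'E'
from h import *
t=grab_frame("top");s=grab_frame("side"); cv2.imwrite("pics/t3.png",t);cv2.imwrite("pics/s3.png",s)
im=np.zeros((600,800,3),np.uint8)
im[:500,:400]=crop(t,200,150,300,275,4); im[:560,400:]=crop(s,290,195,390,335,4); cv2.imwrite("pics/c6.png",im)
E
```

```text
(no output)
```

View pics/c6.png

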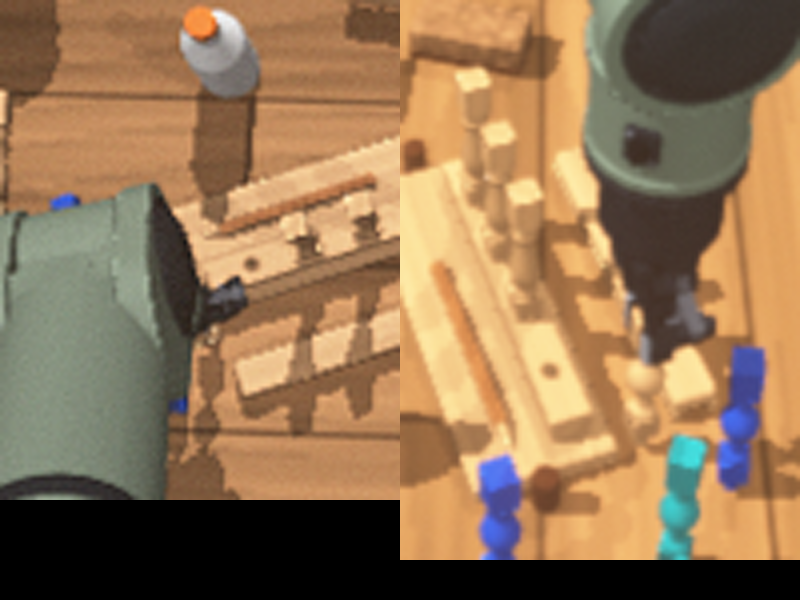

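```bash
cat > box.py <<'E'
from camfit import *
im=cv2.imread("pics/side0.png"); g=cv2.cvtColor(crop(im,262,55,327,155,6),cv2.COLOR_BGR2GRAY)
L=cv2.createLineSegmentDetector(2).detect(cv2.createCLAHE(4,(4,4)).apply(g))[0][:,0]
for l in L:
    d=np.hypot(l[2]-l[0],l[3]-l[1])
    if d>18 and 100<l[0]<260 and 100<l[1]<280: print(np.round(l+[400,0,400,0]).astype(int),round(d),round(np.degrees(np.arctan2(l[3]-l[1],l[2]-l[0]))%180,1))
for th in(.4,.5,.6):
    p=np.array([.6435,-.3245,.292,-.828,th]);b=.039
    for c in[((b+.062,-.022,.022),(b,-.022,.022)),((b+.062,.022,.022),(b,.022,.022)),((b,.022,.022),(b,-.022,.022)),((b,.022,-.022),(b,.022,.022)),((b,-.022,-.022),(b,-.022,.022))]:
        q=proj("side",[pt(p,c[0]),pt(p,c[1])]);q=(q-[262,55]+.5)*6-.5+[400,0];d=q[1]-q[0]; print(th,np.round(q).astype(int).tolist(),round(np.degrees(np.arctan2(d[1],d[0]))%180,1))
E
python3 box.py
```

```text
[526 217 550 231] 28 30.8
[537 201 478 168] 67 29.4
[510 237 524 220] 22 129.9
[546 231 549 254] 24 84.2
[521 136 519  97] 39 86.6
[562 248 559 220] 28 83.7
[616 174 592 186] 27 152.7
[584 152 539 169] 48 159.4
[590 185 568 195] 24 156.4
[592 120 653 139] 63 17.3
[531 162 586 138] 60 156.7
[640 197 615 168] 38 49.8
[579 237 640 211] 66 157.5
[575 174 552 181] 24 162.3
[541 177 586 159] 49 158.3
[551 193 567 184] 19 150.6
[524 155 514 179] 26 111.6
[658 141 676 148] 19 23.6
0.4 [[572, 140], [638, 215]] 48.7
0.4 [[511, 165], [577, 242]] 49.1
0.4 [[577, 242], [638, 215]] 156.4
0.4 [[562, 295], [577, 242]] 106.2
0.4 [[621, 268], [638, 215]] 107.6
0.5 [[578, 130], [642, 213]] 52.4
0.5 [[517, 156], [581, 240]] 52.6
0.5 [[581, 240], [642, 213]] 156.4
0.5 [[561, 287], [581, 240]] 112.9
0.5 [[621, 261], [642, 213]] 114.3
0.6 [[586, 122], [647, 212]] 55.9
0.6 [[524, 148], [586, 239]] 56.0
0.6 [[586, 239], [647, 212]] 156.4
0.6 [[561, 281], [586, 239]] 120.7
0.6 [[621, 254], [647, 212]] 121.9
```

Request:
{"op": "move_arm", "data": {"moves": [[11,4,0,0],[19,7,-1,0],[29,10,-3,0],[38,13,-5,0],[46,16,-8,0],[52,18,-9,0],[52,18,-9,0]]}}

```text
clock: 14.78
position: [0.5464, 0.2806, 0.1298]
tool_rot: [3.137, 0.001, 0.34]
force: [-1.5, -0.5, -1.1]
grip_width: 0.0195
finger_force: 28.0
```

Request:
{"op": "move_arm", "data": {"moves": [[5,2,0,0],[10,3,-1,0],[14,5,-2,0],[17,6,-2,0],[17,6,-2,0],[17,6,-2,0]]}}

```text
clock: 15.52
position: [0.5634, 0.2867, 0.1282]
tool_rot: [3.137, 0.001, 0.341]
force: [-0.5, -0.8, 0.5]
grip_width: 0.0196
finger_force: 28.0
```

Request:
{"op": "move_arm", "data": {"moves": [[-7,-2,10,0],[-10,-4,40,0],[-20,-30,100,0],[-20,-60,150,0],[-20,-90,150,0.15],[-20,-90,150,0.15]], "newtons": 45}}

```text
clock: 16.27
position: [0.5433, 0.1944, 0.2797]
tool_rot: [3.137, -0.001, 0.489]
force: [0.3, 0.2, -0.2]
grip_width: 0.0194
finger_force: 49.5
```

```bash
python3 - <<'E'
from h import *
o=monitor.observe();print(o["position"],o["tool_rot"],o["qpos"])
t=grab_frame("top");s=grab_frame("side"); cv2.imwrite("pics/t4.png",t);cv2.imwrite("pics/s4.png",s)
G=o["position"];
print(proj("side",G),proj("top",G))
u,v=np.round(proj("side",G)[0]).astype(int)
im=np.zeros((560,800,3),np.uint8)
im[:560,:400]=crop(s,u-40,v-36,u+40,v+76,5); u,v=np.round(proj("top",G)[0]).astype(int)
im[:400,400:]=crop(t,u-40,v-40,u+40,v+40,5); cv2.imwrite("pics/c7.png",im)
E
```

```text
[0.54330262 0.19438314 0.27970488] [ 3.13726738e+00 -1.30305500e-03  4.89309682e-01] [-0.82012641  0.45375257  0.52637813  1.71208522 -0.25304328  1.04267077
 -1.291174  ]
[[333.60273995 219.39990723]] [[260.67073581 211.01799803]]
```

View pics/c7.png

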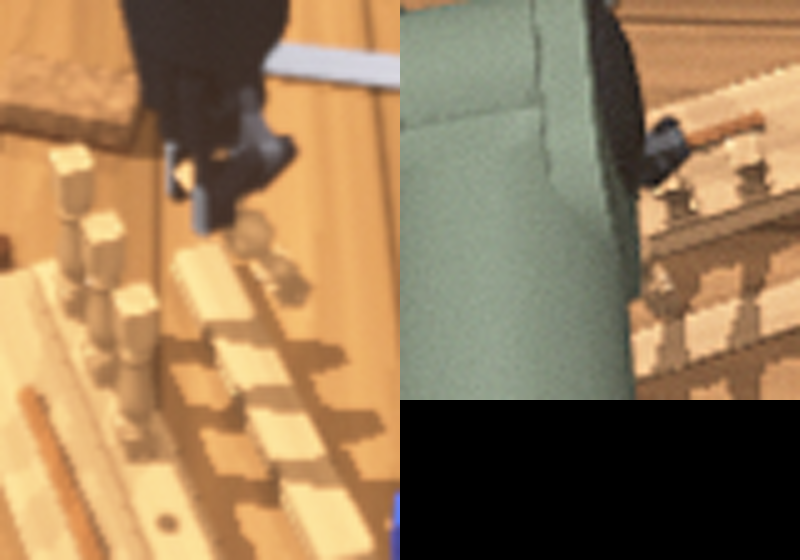

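```bash
python3 - <<'E'
from h import *
G=np.array([.5433,.1944,.2837]); y=.489
B=np.array([294+248.5/5-.5,183+233.5/5-.5]);F=np.array([294+289.5/5-.5,183+280.5/5-.5]);print("obs",B,F,np.degrees(np.arctan2(*(F-B)[::-1])))
for th in(.3,.4,.45,.5,.55,.6):
    u=np.array([-np.sin(th)*np.cos(y),-np.sin(th)*np.sin(y),-np.cos(th)])
    b,f=proj("side",[G+.056*u,G+.107*u]); print(th,b,f,np.degrees(np.arctan2(*(f-b)[::-1])))
E
```

```text
obs [343.2 229.2] [351.4 238.6] 48.90049374238195
0.3 [338.89703688 230.65666628] [343.33605285 241.10300584] 66.97765944049942
0.4 [340.71536484 229.44605655] [346.68482863 238.86454329] 57.633360362228046
0.45 [341.59982734 228.80002342] [348.31478935 237.67322027] 52.88268624288975
0.5 [342.46522054 228.12871829] [349.91089766 236.43691392] 48.1337933783232
0.55 [343.30963756 227.4336119 ] [351.47003553 235.15801163] 43.42776790259082
0.6 [344.13120989 226.71622135] [352.98913192 233.83896358] 38.80310375219649
```

Request:
{"op": "move_arm", "data": {"moves": [[-10,0,50,0.0],[-30,-10,60,0.1],[-50,-45,60,0.27],[-61,-80,60,0.44],[-61,-115,60,0.61],[-61,-150,60,0.78],[-61,-185,60,0.95],[-61,-220,60,1.12],[-61,-255,60,1.29],[-61,-290,60,1.46],[-61,-320,60,1.63],[-61,-343,60,1.8]]}}

```text
clock: 17.88
position: [0.4823, -0.1468, 0.3379]
tool_rot: [3.137, 0.001, 2.295]
force: [-0.4, 0.7, 0.2]
grip_width: 0.0193
finger_force: 49.5
```

```bash
python3 - <<'E'
from h import *
o=monitor.observe();print(o["position"],o["tool_rot"],o["qpos"],o["clock"])
E
```

```text
[ 0.48234639 -0.14675448  0.33785272] [3.13734695e+00 8.25100384e-04 2.29528215e+00] [-0.16764187  0.24472794  0.42867145  1.80871765 -0.11613506  1.10914341
  1.02579628] 17.875
```

Request:
{"op": "move_arm", "data": {"moves": [[0,0,-30,0.016],[0,0,-71,0.016],[20,-22,-71,0.016],[38,-43,-71,0.016],[48,-54,-71,0.016],[54,-61,-71,0.016],[54,-61,-71,0.016],[54,-61,-71,0.016]]}}

```text
clock: 18.88
position: [0.5359, -0.2068, 0.2671]
tool_rot: [3.137, 0.001, 2.307]
force: [0.5, 0.6, -0.0]
grip_width: 0.0193
finger_force: 49.4
```

```bash
python3 - <<'E'
from h import *
o=monitor.observe();print(o["position"],o["tool_rot"])
t=grab_frame("top");s=grab_frame("side"); cv2.imwrite("pics/t5.png",t);cv2.imwrite("pics/s5.png",s)
print(proj("side",[.5547,-.2274,.2216]),proj("top",[.5547,-.2274,.2216]))
im=np.zeros((480,800,3),np.uint8)
im[:480,:400]=crop(s,270,60,370,180,4); im[:480,400:]=crop(t,365,120,465,240,4); cv2.imwrite("pics/c8.png",im)
E
```

```text
[ 0.53587034 -0.20676835  0.26711968] [3.13690389e+00 7.74980401e-04 2.30676273e+00]
[[328.11535954 139.19694961]] [[397.78750782 213.44315714]]
```

View pics/c8.png

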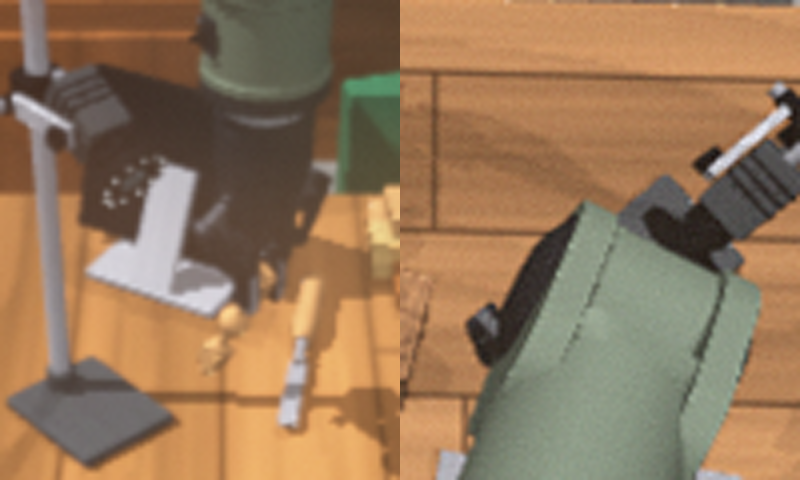

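```bash
cat > cam3.py <<'E'
from camfit import *
D=np.array([[305.4,99.9],[302.1,102.1],[298.3,104.9],[296.3,108.2],[304.3,107.8],[296.4,110.],[300.3,109.8]]); a=np.linspace(0,2*np.pi,720)
def led(p,rho):
    c=proj("side",p[:3]+np.c_[0*a,rho*np.cos(a),rho*np.sin(a)]@axes(p).T); d=D[:,None]-c[None]; i=np.argmin((d**2).sum(2),1); return d[range(len(D)),i].ravel()
def rr(q,use):
    p=q[:6];b=p[5];off=q[7:9]
    top=[((0,.038,0),T(110,168)),((0,-.038,0),T(190,253)),((0,0,0),T(150,211)),((b+.062,.022,.022),T(240,90)),((b+.062,-.022,.022),T(294,132)),((b,.022,.022),T(168,150)),((b,-.022,.022),T(220,202))]
    side=[((b+.062,.022,.022),S(524,155)),((b,-.022,.022),S(642,209)),((b,.022,.022),S(578,239)),((b+.062,.022,-.022),S(512,195))][:3]
    e=[proj("top",pt(p,c))[0]-o for c,o in top]+[proj("side",pt(p,c))[0]+off-o for c,o in side]
    return np.concatenate(e+[[(q[3]+.8364+.003)*40,(q[6]-.029)/.003],off/.7,(led(p,q[6]) if use else [])])
for use in(0,1):
    s=least_squares(rr,[.644,-.325,.293,-.836,.5,.038,.028,0,0],loss="soft_l1",diff_step=1e-4,args=(use,)); p=s.x
    print(use,np.round(p,4),round(s.cost,2),np.sqrt(np.diag(np.linalg.inv(s.jac.T@s.jac)))[:5].round(4),"focus",pt(p,(-.15,0,0)))
B=proj("side",[.5547,-.2274,.2216])[0]
G=np.array([.5362,-.2072,.2711]);X=np.array([np.cos(-.832),np.sin(-.832),0])
for th in(.45,.5,.55):
    u=np.sin(th)*X-[0,0,np.cos(th)]; q=proj("side",[G+.056*u,G+.107*u]);print(th,q.round(1).tolist())
E
python3 cam3.py
python3 - <<'E'
import sys; sys.path.insert(0,".")
import os; os.chdir(".")
from h import *
# segment spindle (ball + foot) by difference between frames without/with the spindle
a=cv2.imread("pics/s4.png").astype(int);b=cv2.imread("pics/s5.png").astype(int)
m=(np.abs(a-b).max(2)>25)
print("\n".join("".join("#" if m[v,u] else "." for u in range(312,345)) for v in range(128,158)))
E
```

```text
0 [ 0.6449 -0.3249  0.2932 -0.8285  0.5168  0.0382  0.029   0.1421  0.0013] 2.58 [0.0021 0.0026 0.0075 0.0216 0.1091] focus [ 0.55673899 -0.22882412  0.21910887]
1 [ 0.6445 -0.3253  0.2901 -0.8248  0.5382  0.0402  0.028   0.1508 -0.1226] 4.09 [0.001  0.0018 0.0021 0.0212 0.0487] focus [ 0.55703735 -0.23073353  0.2132435 ]
0.45 [[328.7, 139.8], [324.2, 148.1]]
0.5 [[328.2, 139.2], [323.2, 146.9]]
0.55 [[327.8, 138.5], [322.3, 145.7]]
...############.......###########
...#############.....############
...##############...#############
.#..#############...#############
..#.#############...#############
..###############...######.######
.################...#############
.#################..#############
....###############.#############
..##.############################
..###############################
..###############################
..###############################
..###############################
..###############################
..###############################
..###############################
..###############################
..###############################
..###############################
...##############################
..###############################
..###############################
...##############################
..###############################
...##############################
...##############################
...##############################
..###############################
..###############################
```

```bash
cat >> cam3.py <<'E'
print("--- 12 LED fit")
ang=np.radians([90,120,150,180,300,210,270]) # order of D
def fit(q,full=False):
    p=q[:6]; e0=rr(np.r_[q[:7],0,0],0); n=14
    X=p[:3]+np.c_[0*ang,-0*ang,0*ang]@axes(p).T+q[6]*(np.c_[0*ang,np.cos(ang)*-1*SG,np.sin(ang)]@axes(p).T)
    l=(proj("side",X)-D).ravel()
    return l if full else np.concatenate([e0[:14],[(q[3]+.835)*60],l*3])
for SG in(1,-1):
    s=least_squares(fit,[.644,-.325,.293,-.836,.5,.038,.028],loss="soft_l1"); p=s.x
    print(SG,np.round(p,4),round(s.cost,2),np.sqrt(np.diag(np.linalg.inv(s.jac.T@s.jac)))[:5].round(4),"focus",pt(p,(-.15,0,0))); print(fit(p,True).reshape(-1,2).round(2).tolist())
E
python3 cam3.py|sed -n '/---/,$p'
```

```text
--- 12 LED fit
1 [ 0.6401 -0.323   0.2935 -0.8162  0.5024  0.042   0.0284] 7.55 [0.0006 0.0021 0.0014 0.0195 0.0263] focus [ 0.55001999 -0.22718949  0.2213148 ]
[[-0.08, -0.04], [-0.37, -0.03], [0.14, 0.16], [0.08, -0.21], [-0.39, -0.09], [-0.32, 0.05], [0.15, 0.05]]
-1 [ 0.648  -0.3282  0.2848 -0.8321  0.1331  0.0308  0.0063] 112.42 [0.0012 0.002  0.0018 0.0148 0.1692] focus [ 0.54791669 -0.21827202  0.26490068]
[[-4.67, 4.98], [-0.66, 2.65], [3.63, 0.18], [5.77, -2.44], [-4.46, 0.27], [5.43, -3.39], [0.24, -1.86]]
```

Request:
{"op": "move_arm", "data": {"moves": [[-1,0,0,0],[-1,0,0,0],[-1,0,0,0],[-1,0,0,0],[-1,0,0,0],[-1,0,0,0]]}}

```text
clock: 19.73
position: [0.5352, -0.2073, 0.267]
tool_rot: [3.137, 0.001, 2.307]
force: [0.7, 0.0, -0.1]
grip_width: 0.0193
finger_force: 49.4
```

```bash
python3 - <<'E'
from workcell import *
o=monitor.observe();print(o["position"],abs(o["qd"]).max(),o["finger_force"]); print(bot.job_done())
E
```

```text
[ 0.53516313 -0.20734263  0.26704151] 0.002007699202517309 49.42866504192352
the job is handed in; nothing more can be done
None
```

The job is handed in at about 20 s. The cap rail lies on the bench in front of the shelf, and the ball spindle is held steady head up, with its ball at the measured focus point. It leans back about 0.48 rad against a measured camera tilt of 0.50 ± 0.03. Two scripts were sent in the same batch as moves, and one was interrupted by its move, against your rule, but the arm's moves themselves were unaffected.

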